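Sort reagent bottles into spill trays by cap colour

TASK

Put the four reagent bottles away: stand each one upright in the spill tray of the same colour as its cap (two go into the red tray, one into the blue, one into the yellow), whatever the colour of the bottle itself. Set each one down gently rather than dropping it, do not tip any over, and leave the wash bottle, the beaker and the petri dish where they are.

Things in the scene. Friction and masses are not known exactly. Their poses are not given: they have to be found in the camera images.
- white_redcap: White plastic reagent bottle with a red screw cap and a blank white label band round its body, loose, standing upright, full, 100 to 200 g. Round: straight wall 44 mm in diameter from the foot up to 66 mm, shoulder to 73 mm, cap 33 mm in diameter from there to the top at 90 mm. Grip it on the straight wall. Origin: centre of the underside; z up along its axis.
- amber_redcap: Dark brown (amber) reagent bottle with a red screw cap and a blank white label band round its body, loose, standing upright, full, 100 to 200 g. Round: straight wall 44 mm in diameter from the foot up to 66 mm, shoulder to 73 mm, cap 33 mm in diameter from there to the top at 90 mm. Grip it on the straight wall. Origin: centre of the underside; z up along its axis.
- white_bluecap: White plastic reagent bottle with a blue screw cap and a blank white label band round its body, loose, standing upright, full, 100 to 200 g. Round: straight wall 44 mm in diameter from the foot up to 66 mm, shoulder to 73 mm, cap 33 mm in diameter from there to the top at 90 mm. Grip it on the straight wall. Origin: centre of the underside; z up along its axis.
- amber_yellowcap: Dark brown (amber) reagent bottle with a yellow screw cap and a blank white label band round its body, loose, standing upright, full, 100 to 200 g. Round: straight wall 44 mm in diameter from the foot up to 66 mm, shoulder to 73 mm, cap 33 mm in diameter from there to the top at 90 mm. Grip it on the straight wall. Origin: centre of the underside; z up along its axis.
- red_tray: Red plastic spill tray, open on top, fixed to the bench. Outside 84 mm (its x) by 160 mm (its y, the long side) by 22 mm high; walls 5 mm, floor 4 mm thick, so inside 74 by 150 mm: room for two bottles side by side along its y, one bottle wide in x. Origin: centre of the underside; z up.
- blue_tray: Blue plastic spill tray, open on top, fixed to the bench. Outside 84 mm (its x) by 160 mm (its y, the long side) by 22 mm high; walls 5 mm, floor 4 mm thick, so inside 74 by 150 mm: room for two bottles side by side along its y, one bottle wide in x. Origin: centre of the underside; z up.
- yellow_tray: Yellow plastic spill tray, open on top, fixed to the bench. Outside 84 mm (its x) by 160 mm (its y, the long side) by 22 mm high; walls 5 mm, floor 4 mm thick, so inside 74 by 150 mm: room for two bottles side by side along its y, one bottle wide in x. Origin: centre of the underside; z up.
- wash_bottle: Bystander: white wash bottle with red top and thin bent spout, loose. Body 58 mm in diameter, 115 mm high, spout up to 181 mm high and reaching 63 mm towards its -x. Origin: centre of the underside.
- beaker: Bystander: empty clear glass beaker, loose, 68 mm in diameter at the rim, 85 mm high. Origin: centre of the underside.
- petri_dish: Bystander: open clear glass petri dish, loose, 90 mm in diameter, 16 mm high. Origin: centre of the underside.
There are look-alikes about, which are no part of the job. Several things have the shape of the red_tray; the one meant has the colours described above.

How it is judged:
By the outcome, as a careful person would: the job done as asked, in the order asked, and still so for the second after the job is handed in, with the robot touching nothing.
It also fails if it takes over 109 s, if anything falls off the work surface, if the arm or the gripper's body presses on something with over 40 N, if the wrist force passes 120 N, or if a joint passes its speed limit or range.

ROBOT

A 6-joint arm with a two-finger parallel gripper is mounted at the origin on the work surface. World frame = base frame: x ahead of the robot, y to its left, z up, the work surface at z = 0. Lengths are in mm, angles in rad, forces in N, time in s.
With the tool pointing down it reaches from about 350 to 975 mm from the base axis. Payload 7.1 kg.
Tool frame: the origin (TCP) lies between the finger pads; the fingertips stand 19 mm ahead of it and the grasp point (between the pads) is the TCP (ctrl.tcp_to_tips is the distance from the TCP to the fingertips, in mm); z points along the fingers, y is the line along which they close (so a half turn about z gives the same grasp; the last joint's range is limited). The gripper opens to 88 mm and grips with 3 to 60 N. Pads are 20 mm wide; open, the fingers measure 115 mm over their backs; the gripper's body (75 mm by 178 mm) begins 61 mm behind the grasp point.
Start: joints at [-1.199, 0.423, 1.63, -0, 1.089, -0.019], TCP at [238.096, -577.854, 241.675] pointing down, gripper open.
Joint ranges: [-3, 3], [-0.9, 2.11], [0.09, 2.58], [-1.31, 4.45], [0.11, 2.69], [-2.54, 2.54]. Speed limits (rad/s): [2.39, 2.39, 3.01, 3.14, 3.14, 3.14].

INTERFACE

Orientations are given as a rotation vector (axis times angle).
In Python, from workcell import status, optics, ctrl gives the robot as it stands. The module is installed in compiled form; this text tells all that it offers.
- The arm moves only by the shell command python3 -m inch 'ROWS'. ROWS is JSON, a list that holds one entry, the list of rows, each a list of 7 numbers: the shift along the tool's x, y, z in mm, then the turn, a rotation vector about the tool's x, y, z in rad, then the opening in per cent of the stroke, from 0 (shut) to 100 (fully open). A call has 1 to 20 rows; each row is the pose to reach, as a shift and turn from the pose commanded when the call began, along the tool's axes at that moment; what a row does not reach only later rows make up. A row lasts 1/10 s, in which the tool goes at most 50 mm and 8.59 degrees, less where a joint would pass 70% of its speed; a pose out of reach is approached as far as the arm can. A call with a gripper value outside its range is refused whole. The fingers move at their own pace and stop on an object; the grip force is fixed at half the most. Time passes only in rows, so rows that repeat a pose let the fingers close. It gives the time, the measured TCP pose, the force, the opening and the grip force at its end, in the units of the state.
- status.get_obs(): the state, without advancing time (a new reading comes with each control period).
- optics.get_image(name): name is "side" or "top" or "wrist"; returns a dict with "frame" (480x640x3 uint8, red, green, blue), "fx", "fy", "cx", "cy" (pixels), "rvec" (rotation vector, rad) and "tvec" (3), from world to camera coordinates, as OpenCV has them; the wrist camera has in their place "hand_eye" (4x4, takes a point from camera to tool coordinates, whose origin is the TCP and whose axes are the flange's). Camera axes: x right, y down, z forward; pixel columns grow to the right and rows downward; lengths in mm; the calibration is good to about 2 mm. A picture is of the moment at which its call begins: read the wrist's pose just before it. There is no depth.
- ctrl.close_job(): hands the job in; it is judged then, once.
The state is a dict: "t": time; "qpos": joint angles; "qvel": joint speeds; "joint_torque": joint torques, N m; "ee_pos": TCP position; "orientation": TCP orientation; "ft_force": force on the tool from outside, world axes, zero at the start; "moment": the same for the moment, N m; "width": finger opening in mm; "grasp_force": force on a finger pad.
Only numpy, scipy, OpenCV 4.12 (cv2) and the standard library are available. Lean on these libraries where they do the work, as an engineer would, in place of code of your own. Each camera call takes 0.05 s, during which the arm holds its last target. There are 200 camera calls.

## Working session

There is one attempt and no reset: what is moved stays moved. The work goes in short steps, Python scripts to look and compute and a shell command to move; the robot and the scene stay as the last step left them, time stands still between calls to the robot, and variables do not carry over. Pictures are saved under pics/ and viewed, at most 14 in all, crops included, and the job is handed in when it is done.

```bash
mkdir -p pics; python3 - <<'E'
from workcell import status, optics
import cv2
for n in("top","side"):
    i=optics.get_image(n); cv2.imwrite(f"pics/{n}0.png",i["frame"][:,:,::-1]); print(n,{k:i[k] for k in i if k!="frame"})
print(status.get_obs())
E
```

```text
top {'fx': 586.5077484025597, 'fy': 586.5077484025597, 'cx': 320.8762418852578, 'cy': 239.1758090480218, 'rvec': array([ 2.12142937, -2.12373184,  0.1674933 ]), 'tvec': array([  13.00456382,  553.83331383, 1293.85237713])}
side {'fx': 540.6675803418387, 'fy': 540.6675803418387, 'cx': 323.59813114444427, 'cy': 236.93098117155307, 'rvec': array([ 0.33623396, -2.83730692,  1.08777045]), 'tvec': array([ 525.84256609,  123.84267194, 1089.35779647])}
{'t': 0.1, 'qpos': array([-1.19898992e+00,  4.23740721e-01,  1.63062011e+00, -5.65276704e-05,
        1.08858944e+00, -1.89900156e-02]), 'qvel': array([ 0.00130022, -0.0004517 , -0.00228371,  0.00031391, -0.0019378 ,
       -0.00084473]), 'joint_torque': array([-1.08793840e-03, -5.45616817e+01, -2.74323159e+01,  6.44124602e-02,
        1.87971425e-02, -1.85050806e-05]), 'ee_pos': array([ 237.91989763, -577.42521697,  240.99164185]), 'orientation': array([-3.08049898e+00, -6.09745410e-01,  4.51477384e-04]), 'ft_force': array([-0.62582081,  0.09152945,  0.07174642]), 'moment': array([ 0.01809631,  0.03157679, -0.00878126]), 'grasp_force': 0.0, 'width': 87.8773247089059}
```

View pics/top0.png

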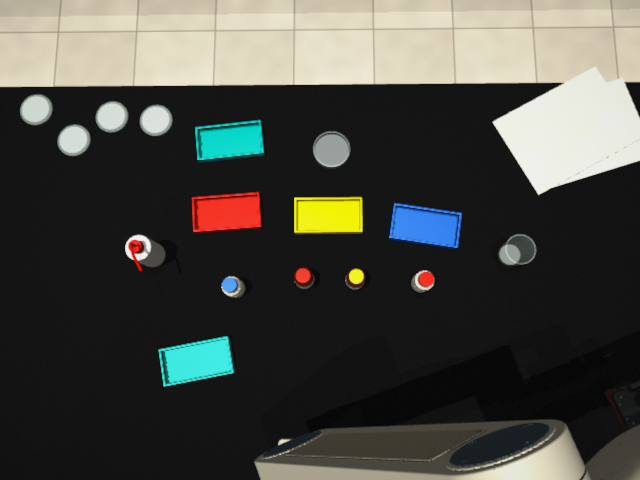

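View pics/side0.png

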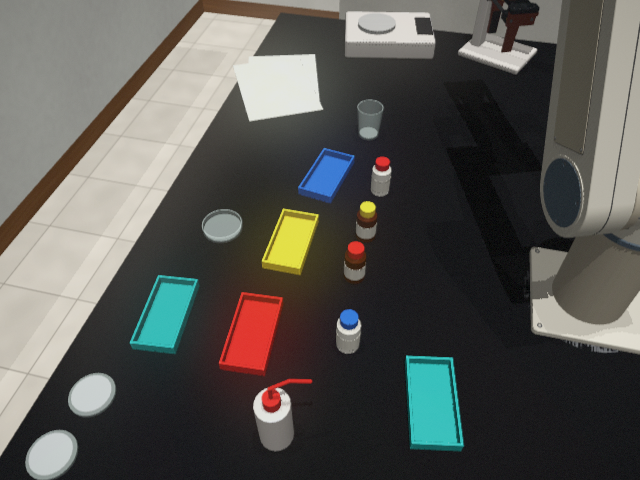

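Top view: caps are blue (230,285), red on amber (304,276), yellow (356,276) and red on white (426,280). Trays are red (227,212), yellow (328,215) and blue (426,226). The cyan trays are look-alikes, and the wash bottle is at (138,247). Next I'll segment the colours to get positions.

```bash
cat > h.py <<'E'
import cv2, numpy as np
def ray(i,u,v,z):
    R=cv2.Rodrigues(np.array(i["rvec"]))[0]; t=np.array(i["tvec"]).ravel()
    d=R.T@np.array([(u-i["cx"])/i["fx"],(v-i["cy"])/i["fy"],1]); c=-R.T@t
    return (c+d*(z-c[2])/d[2]).round(1)
def blobs(f,amin=60):
    h=cv2.cvtColor(f,cv2.COLOR_RGB2HSV); out=[]
    for n,a,b in(("red",-8,8),("yellow",22,35),("blue",100,125)):
        hh=h[...,0].astype(int); hh=np.where(hh>165,hh-180,hh)
        m=((hh>=a)&(hh<=b)&(h[...,1]>140)&(h[...,2]>100)).astype(np.uint8)
        for c in cv2.findContours(m,0,2)[0]:
            if cv2.contourArea(c)>amin: out.append((n,cv2.contourArea(c),cv2.minAreaRect(c),c))
    return out
E
python3 - <<'E'
from workcell import optics
from h import *
for cam in("top","side"):
  i=optics.get_image(cam)
  for n,a,r,c in blobs(i["frame"]):
    if a>900:
        P=np.array([ray(i,*p,22)[:2] for p in cv2.boxPoints(r)],np.float32) if cam=="top" else None
        if P is not None: print(cam,"tray",n,P.mean(0),cv2.minAreaRect(P)[1:])
        else:
            Q=np.array([ray(i,*p[0],22)[:2] for p in c],np.float32);print(cam,"tray",n,cv2.minAreaRect(Q))
    else: print(cam,"cap",n,a,r[0],r[1],ray(i,*r[0],90 if cam=="top" else 82))
  if cam=="top": print("wash",ray(i,138,242,115),"spout tip",ray(i,140,270,181),"beaker",ray(i,518,249,85))
E
```

```text
top cap red 159.5 (426.5, 279.0) (14.0, 15.0) [ 457.6 -219.1   90. ]
top cap red 176.5 (302.5, 275.5) (15.0, 15.0) [465.7  52.   90. ]
top cap red 150.5 (135.0, 255.0) (30.0, 12.0) [512.  424.1  90. ]
top tray red [625.69995 237.57501] ((86.11756896972656, 165.9252166748047), 4.44466495513916)
top cap yellow 175.0 (355.5, 275.5) (15.0, 15.0) [465.5 -64.2  90. ]
top tray yellow [617.6        -3.7999992] ((160.7011260986328, 84.29678344726562), 89.78608703613281)
top cap blue 147.5 (229.0, 284.5) (13.0, 14.0) [446.1 213.2  90. ]
top tray blue [ 592.1     -231.79999] ((164.94644165039062, 86.1749267578125), 80.99653625488281)
wash [536.9 410.6 115. ] spout tip [467.3 381.2 181. ] beaker [ 524.3 -423.2   85. ]
side cap red 468.5 (283.89044189453125, 388.95465087890625) (23.14783477783203, 54.840789794921875) [518.2 367.6  82. ]
side tray red ((620.9744873046875, 241.77040100097656), (87.3145980834961, 171.66452026367188), 4.381331920623779)
side cap red 231.0 (356.0, 250.0) (18.0, 16.0) [462.7  51.4  82. ]
side cap red 155.0 (382.0, 163.0) (14.0, 14.0) [ 455.8 -221.    82. ]
side tray yellow ((613.0782470703125, 3.9014358520507812), (88.71644592285156, 177.9985809326172), 0.07952704280614853)
side cap yellow 199.0 (367.5, 209.0) (16.0, 15.0) [461.3 -66.3  82. ]
side cap blue 273.5 (349.0, 318.5) (19.0, 18.0) [443.6 211.5  82. ]
side tray blue ((587.3475341796875, -222.80850219726562), (180.06915283203125, 90.17797088623047), 81.0331802368164)
```

```bash
cat > go.py <<'E'
import sys, numpy as np
from scipy.spatial.transform import Rotation as R
from workcell import status
o=status.get_obs(); r=R.from_rotvec(o["orientation"]); p=np.array([float(a) for a in sys.argv[1:4]])
yaw=float(sys.argv[4]) if len(sys.argv)>4 else 0
# goal: tool y along world +x (turned by yaw deg), z down
G=R.from_euler("z",yaw,degrees=True)*R.from_matrix(np.array([[0,1,0],[1,0,0],[0,0,-1.]]))
print("shift",r.inv().apply(p-o["ee_pos"]).round(1),"turn",(r.inv()*G).as_rotvec().round(4),o["t"],o["ee_pos"].round(1),o["width"].round(1))
E
python3 go.py 457 -220 170
```

```text
Traceback (most recent call last):
  File "go.py", line 8, in <module>
    print("shift",r.inv().apply(p-o["ee_pos"]).round(1),"turn",(r.inv()*G).as_rotvec().round(4),o["t"],o["ee_pos"].round(1),o["width"].round(1))
                                                                                                                            ^^^^^^^^^^^^^^^^
AttributeError: 'float' object has no attribute 'round'
```

```bash
sed -i 's/o\["width"\].round(1)/round(o["width"],1)/' go.py; python3 go.py 457 -220 170
```

```text
shift [ 338.7 -247.1   71.4] turn [-9.0000e-04 -5.0000e-04 -1.1799e+00] 0.2 [ 238.  -577.6  241.2] 87.9
```

```bash
python3 -m inch '[[[17,-12,4,0,0,-0.06,100],[51,-37,11,0,0,-0.18,100],[85,-62,18,0,0,-0.3,100],[119,-87,25,0,0,-0.42,100],[152,-111,32,0,0,-0.54,100],[186,-136,39,0,0,-0.66,100],[220,-161,46,0,0,-0.78,100],[254,-186,53,0,0,-0.9,100],[288,-210,60,0,0,-1.02,100],[320,-234,67,0,0,-1.12,100],[339,-247,71,0,0,-1.18,100],[339,-247,71,0,0,-1.18,100],[339,-247,71,0,0,-1.18,100],[339,-247,71,0,0,-1.18,100]]]'; python3 go.py 457 -220 46; python3 - <<'E'
from workcell import optics,status
import cv2
o=status.get_obs(); i=optics.get_image("wrist"); cv2.imwrite("pics/w1.png",i["frame"][:,:,::-1]); print(i["hand_eye"],i["fx"],i["cx"],i["cy"])
E
```

```text
t: 1.6
ee_pos: [457.1, -221.2, 170.8]
orientation: [2.223, 2.219, -0.0]
ft_force: [-0.1, -0.3, -0.1]
width: 88.1
grasp_force: 0.0
shift [ 1.200e+00 -1.000e-01  1.248e+02] turn [ 0.0001  0.0003 -0.0017] 1.6 [ 457.1 -221.2  170.8] 88.1
[[ 9.27215805e-04 -9.53451884e-01 -3.01543768e-01  8.39342499e+01]
 [ 9.99999529e-01  7.97235973e-04  5.54112686e-04 -3.93317197e-02]
 [-2.87918245e-04 -3.01544140e-01  9.53452174e-01 -1.44275375e+02]
 [ 0.00000000e+00  0.00000000e+00  0.00000000e+00  1.00000000e+00]] 380.2800620398406 317.07609984978995 238.0910402234519
```

View pics/w1.png

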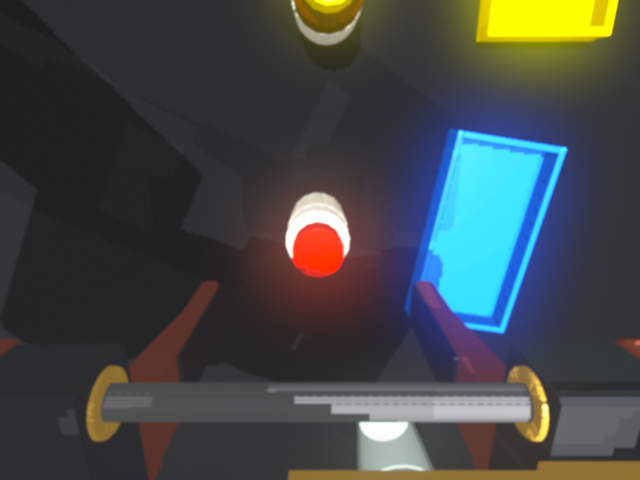

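The wrist view shows the red cap at about (318,252), between the fingers. That puts the bottle near (457.5, -218.5). I'll descend and grip.

```bash
python3 -m inch '[[[1,0,10,0,0,0,100],[2,0,35,0,0,0,100],[2.5,0,65,0,0,0,100],[2.5,0,95,0,0,0,100],[2.5,0,115,0,0,0,100],[2.5,0,124,0,0,0,100],[2.5,0,124,0,0,0,100],[2.5,0,124,0,0,0,0],[2.5,0,124,0,0,0,0],[2.5,0,124,0,0,0,0],[2.5,0,124,0,0,0,0],[2.5,0,124,0,0,0,0],[2.5,0,124,0,0,0,0],[2.5,0,124,0,0,0,0],[2.5,0,124,0,0,0,0]]]'; python3 go.py 622.6 274 170
```

```text
t: 3.15
ee_pos: [457.6, -217.9, 46.9]
orientation: [2.221, 2.221, 0.0]
ft_force: [-0.3, 1.0, 5.0]
width: 43.5
grasp_force: 30.0
shift [ 491.9  165.1 -123.1] turn [0.0003 0.0001 0.0001] 3.15 [ 457.6 -217.9   46.9] 43.5
```

```bash
python3 -m inch '[[[0,0,-10,0,0,0,0],[0,0,-35,0,0,0,0],[0,0,-65,0,0,0,0],[0,0,-95,0,0,0,0],[5,1,-115,0,0,0,0],[25,8,-123,0,0,0,0],[60,20,-123,0,0,0,0],[97,33,-123,0,0,0,0],[135,45,-123,0,0,0,0],[173,58,-123,0,0,0,0],[211,71,-123,0,0,0,0],[249,84,-123,0,0,0,0],[287,96,-123,0,0,0,0],[325,109,-123,0,0,0,0],[363,122,-123,0,0,0,0],[400,134,-123,0,0,0,0],[437,147,-123,0,0,0,0],[467,157,-123,0,0,0,0],[485,163,-123,0,0,0,0],[492,165,-123,0,0,0,0]]]'; python3 -m inch '[[[0,0,0,0,0,0,0],[0,0,0,0,0,0,0],[0,0,0,0,0,0,0]]]'; python3 go.py 622.6 274 52;python3 - <<'E'
from workcell import optics,status
import cv2
i=optics.get_image("wrist"); cv2.imwrite("pics/w2.png",i["frame"][:,:,::-1])
E
```

```text
t: 5.15
ee_pos: [622.5, 276.0, 169.8]
orientation: [-2.219, -2.223, -0.0]
ft_force: [-0.3, -0.0, -1.9]
width: 43.6
grasp_force: 30.0
t: 5.45
ee_pos: [622.1, 272.9, 169.7]
orientation: [-2.222, -2.22, 0.001]
ft_force: [0.6, -0.9, 0.1]
width: 43.6
grasp_force: 30.0
shift [  1.1   0.6 117.7] turn [-0.0006  0.0004 -0.001 ] 5.45 [622.1 272.9 169.7] 43.6
```

View pics/w2.png

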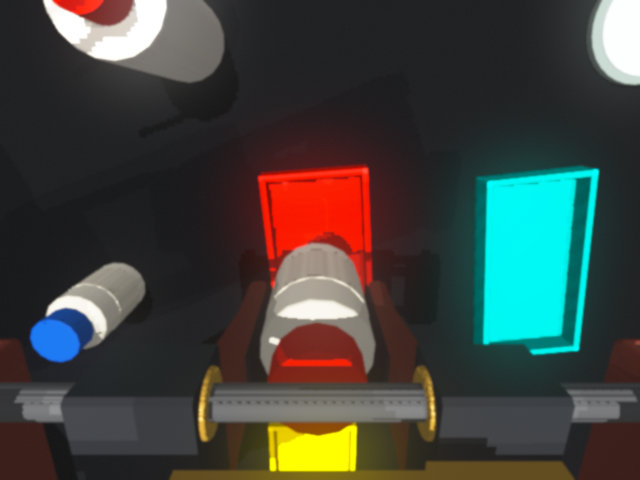

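The tray's far rim at (314,171) agrees with the estimate, and the bottle hangs upright over the far slot. I'll lower it.

```bash
python3 -m inch '[[[0,0,10,0,0,0,0],[0.5,0,35,0,0,0,0],[0.5,0.5,65,0,0,0,0],[0.5,0.5,90,0,0,0,0],[0.5,0.5,105,0,0,0,0],[0.5,0.5,112,0,0,0,0],[0.5,0.5,115,0,0,0,0],[0.5,0.5,117,0,0,0,0],[0.5,0.5,118,0,0,0,0],[0.5,0.5,118,0,0,0,0],[0.5,0.5,118,0,0,0,0]]]'
```

```text
t: 6.6
ee_pos: [623.3, 274.8, 52.4]
orientation: [2.221, 2.221, 0.002]
ft_force: [-0.4, -0.8, -1.9]
width: 43.4
grasp_force: 30.0
```

```bash
python3 -m inch '[[[0,0,0.5,0,0,0,0],[0,0,0.5,0,0,0,0],[0,0,1,0,0,0,0],[0,0,1,0,0,0,0],[0,0,1,0,0,0,0]]]'
```

```text
t: 7.1
ee_pos: [623.0, 274.7, 51.0]
orientation: [2.222, 2.221, 0.0]
ft_force: [-1.8, -0.8, 2.8]
width: 43.8
grasp_force: 30.0
```

```bash
python3 -m inch '[[[0,0,0.5,0,0,0,0],[0,0,0.5,0,0,0,0],[0,0,0.5,0,0,0,0]]]'
```

```text
t: 7.4
ee_pos: [623.0, 274.7, 51.0]
orientation: [2.221, 2.221, 0.0]
ft_force: [-3.2, -1.0, 6.5]
width: 43.3
grasp_force: 30.0
```

It's on the floor. I'll release and go to the amber bottle with the red cap.

```bash
python3 -m inch '[[[0,0,0,0,0,0,100],[0,0,0,0,0,0,100],[0,0,0,0,0,0,100],[0,0,0,0,0,0,100],[0,0,-8,0,0,0,100],[0,0,-30,0,0,0,100],[0,0,-65,0,0,0,100],[0,0,-95,0,0,0,100],[-10,-7,-113,0,0,0,100],[-40,-28,-119,0,0,0,100],[-75,-53,-119,0,0,0,100],[-110,-78,-119,0,0,0,100],[-145,-103,-119,0,0,0,100],[-180,-128,-119,0,0,0,100],[-205,-146,-119,0,0,0,100],[-219,-156,-119,0,0,0,100],[-222.5,-158.5,-119,0,0,0,100],[-222.5,-158.5,-119,0,0,0,100],[-222.5,-158.5,-119,0,0,0,100],[-222.5,-158.5,-119,0,0,0,100]]]'; python3 go.py 464.5 52 46;python3 - <<'E'
from workcell import optics,status
import cv2
from h import *
o=status.get_obs(); i=optics.get_image("wrist"); H=i["hand_eye"]
T=np.eye(4); T[:3,:3]=cv2.Rodrigues(o["orientation"])[0]; T[:3,3]=o["ee_pos"]
W=np.linalg.inv(T@H); i["rvec"]=cv2.Rodrigues(W[:3,:3])[0]; i["tvec"]=W[:3,3]
for n,a,r,c in blobs(i["frame"]): print(n,a,cv2.boundingRect(c),ray(i,*r[0],90))
cv2.imwrite("pics/w3.png",i["frame"][:,:,::-1])
E
```

```text
t: 9.4
ee_pos: [465.4, 53.0, 169.2]
orientation: [2.22, 2.222, 0.001]
ft_force: [0.0, -0.1, -0.6]
width: 88.0
grasp_force: 0.0
shift [ -1.   -1.  123.2] turn [ 0.0007 -0.0002  0.001 ] 9.4 [465.4  53.  169.2] 88.0
red 2380.5 (290, 226, 55, 59) [464.9  55.1  90. ]
red 12019.0 (478, 0, 145, 94) [589.2 173.3  90. ]
yellow 263.5 (295, 421, 39, 11) [463.5 -78.   90. ]
yellow 387.0 (508, 366, 33, 26) [611.2 -35.3  90. ]
yellow 17270.0 (427, 193, 140, 174) [576.1  43.7  90. ]
blue 2987.5 (398, 423, 78, 48) [554.9 -96.6  90. ]
```

View pics/w3.png

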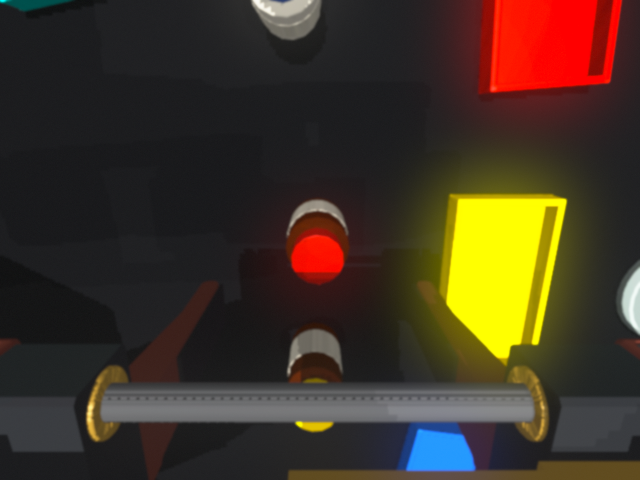

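The wrist view has the red cap on amber at (318,259), which matches about (465, 52.5). I'll descend and grip.

```bash
python3 -m inch '[[[0,0,10,0,0,0,100],[0,0,35,0,0,0,100],[0,0,65,0,0,0,100],[-0.5,0,95,0,0,0,100],[-0.5,0,115,0,0,0,100],[-0.5,0,122.5,0,0,0,100],[-0.5,0,122.5,0,0,0,100],[-0.5,0,122.5,0,0,0,0],[-0.5,0,122.5,0,0,0,0],[-0.5,0,122.5,0,0,0,0],[-0.5,0,122.5,0,0,0,0],[-0.5,0,122.5,0,0,0,0],[-0.5,0,122.5,0,0,0,0],[-0.5,0,122.5,0,0,0,0]]]'; python3 go.py 628.5 201 170
```

```text
t: 10.85
ee_pos: [464.8, 51.7, 46.9]
orientation: [2.221, 2.221, 0.001]
ft_force: [-0.4, -0.3, 3.5]
width: 43.9
grasp_force: 30.0
shift [ 149.4  163.8 -123. ] turn [ 0.0006 -0.0001 -0.    ] 10.85 [464.8  51.7  46.9] 43.9
```

```bash
python3 -m inch '[[[0,0,-10,0,0,0,0],[0,0,-35,0,0,0,0],[0,0,-65,0,0,0,0],[0,0,-95,0,0,0,0],[4,4,-115,0,0,0,0],[18,20,-123,0,0,0,0],[40,44,-123,0,0,0,0],[65,71,-123,0,0,0,0],[90,99,-123,0,0,0,0],[113,124,-123,0,0,0,0],[133,145,-123,0,0,0,0],[145,159,-123,0,0,0,0],[149.5,164,-123,0,0,0,0],[149.5,164,-123,0,0,0,0],[149.5,164,-123,0,0,0,0],[149.5,164,-123,0,0,0,0]]]'; python3 go.py 628.5 201 52
```

```text
t: 12.45
ee_pos: [627.5, 200.3, 169.7]
orientation: [-2.222, -2.22, 0.001]
ft_force: [0.2, 1.0, -1.7]
width: 43.7
grasp_force: 30.0
shift [  0.7   1.1 117.7] turn [-0.001   0.0003 -0.0006] 12.45 [627.5 200.3 169.7] 43.7
```

```bash
python3 -m inch '[[[0,0,10,0,0,0,0],[0,0,35,0,0,0,0],[0.5,0.5,65,0,0,0,0],[0.5,0.5,90,0,0,0,0],[0.5,0.5,105,0,0,0,0],[0.5,0.5,112,0,0,0,0],[0.5,0.5,115,0,0,0,0],[0.5,0.5,117,0,0,0,0],[0.5,0.5,118,0,0,0,0],[0.5,0.5,118.5,0,0,0,0],[0.5,0.5,119,0,0,0,0],[0.5,0.5,119,0,0,0,0],[0.5,0.5,119,0,0,0,0]]]'
```

```text
t: 13.75
ee_pos: [629.1, 201.8, 51.0]
orientation: [2.221, 2.221, 0.001]
ft_force: [-0.8, -0.6, 0.6]
width: 43.6
grasp_force: 30.0
```

```bash
python3 -m inch '[[[0,0,0.5,0,0,0,0],[0,0,0.5,0,0,0,0],[0,0,0.5,0,0,0,0]]]';  python3 -m inch '[[[0,0,0,0,0,0,100],[0,0,0,0,0,0,100],[0,0,0,0,0,0,100],[0,0,0,0,0,0,100],[0,0,-8,0,0,0,100],[0,0,-30,0,0,0,100],[0,0,-65,0,0,0,100],[0,0,-95,0,0,0,100],[0,-10,-113,0,0,0,100],[2,-40,-119,0,0,0,100],[5,-80,-119,0,0,0,100],[8,-120,-119,0,0,0,100],[10,-155,-119,0,0,0,100],[11,-176,-119,0,0,0,100],[11,-184,-119,0,0,0,100],[11,-184,-119,0,0,0,100],[11,-184,-119,0,0,0,100],[11,-184,-119,0,0,0,100]]]'; python3 go.py 445 212.5 46;python3 - <<'E'
from workcell import optics,status
import cv2
from h import *
o=status.get_obs(); i=optics.get_image("wrist"); H=i["hand_eye"]
T=np.eye(4); T[:3,:3]=cv2.Rodrigues(o["orientation"])[0]; T[:3,3]=o["ee_pos"]
W=np.linalg.inv(T@H); i["rvec"]=cv2.Rodrigues(W[:3,:3])[0]; i["tvec"]=W[:3,3]
for n,a,r,c in blobs(i["frame"]): print(n,a,cv2.boundingRect(c),ray(i,*r[0],90))
cv2.imwrite("pics/w4.png",i["frame"][:,:,::-1])
E
```

```text
t: 14.05
ee_pos: [629.1, 201.7, 51.0]
orientation: [2.221, 2.221, 0.001]
ft_force: [-1.7, 0.5, 4.8]
width: 43.7
grasp_force: 30.0
t: 15.85
ee_pos: [446.3, 212.8, 169.4]
orientation: [2.222, 2.221, 0.002]
ft_force: [0.4, -0.7, -0.0]
width: 88.0
grasp_force: 0.0
shift [ -0.4  -1.5 123.4] turn [ 0.0011 -0.0004 -0.0005] 15.85 [446.3 212.8 169.4] 88.0
red 3105.5 (565, 242, 74, 60) [627.2 204.8  90. ]
red 2824.0 (581, 128, 59, 61) [616.1 274.7  90. ]
red 14145.0 (477, 81, 142, 215) [582.3 257.4  90. ]
yellow 1787.5 (429, 421, 68, 59) [555.5  59.6  90. ]
blue 2098.5 (290, 227, 52, 54) [446.1 216.   90. ]
```

View pics/w4.png

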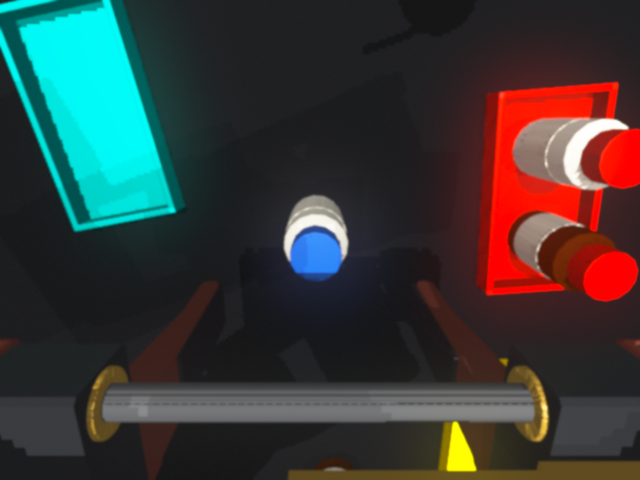

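Both red-capped bottles stand inside the red tray. The blue cap is at (316,254), so the bottle is at about (446,214). Gripping it.

```bash
python3 -m inch '[[[0,0,10,0,0,0,100],[0.5,0,35,0,0,0,100],[1,0,65,0,0,0,100],[1,0,95,0,0,0,100],[1,0,115,0,0,0,100],[1,0,122.5,0,0,0,100],[1,0,122.5,0,0,0,100],[1,0,122.5,0,0,0,0],[1,0,122.5,0,0,0,0],[1,0,122.5,0,0,0,0],[1,0,122.5,0,0,0,0],[1,0,122.5,0,0,0,0],[1,0,122.5,0,0,0,0],[1,0,122.5,0,0,0,0]]]'; python3 go.py 591 -231 170
```

```text
t: 17.3
ee_pos: [445.2, 213.7, 47.0]
orientation: [2.221, 2.221, 0.001]
ft_force: [-0.4, -1.0, 3.1]
width: 43.7
grasp_force: 30.0
shift [-444.7  145.9 -123.1] turn [ 0.0005 -0.0002  0.    ] 17.3 [445.2 213.7  47. ] 43.7
```

```bash
python3 -m inch '[[[0,0,-10,0,0,0,0],[0,0,-35,0,0,0,0],[0,0,-65,0,0,0,0],[0,0,-95,0,0,0,0],[-6,2,-115,0,0,0,0],[-28,9,-123,0,0,0,0],[-61,20,-123,0,0,0,0],[-96,31,-123,0,0,0,0],[-132,43,-123,0,0,0,0],[-168,55,-123,0,0,0,0],[-204,67,-123,0,0,0,0],[-240,79,-123,0,0,0,0],[-276,91,-123,0,0,0,0],[-312,103,-123,0,0,0,0],[-348,114,-123,0,0,0,0],[-382,125,-123,0,0,0,0],[-412,135,-123,0,0,0,0],[-434,142,-123,0,0,0,0],[-444.5,146,-123,0,0,0,0],[-444.5,146,-123,0,0,0,0]]]'; python3 -m inch '[[[0,0,0,0,0,0,0],[0,0,0,0,0,0,0],[0,0,0,0,0,0,0]]]'; python3 go.py 591 -231 52;python3 - <<'E'
from workcell import optics,status
import cv2
i=optics.get_image("wrist"); cv2.imwrite("pics/w5.png",i["frame"][:,:,::-1])
E
```

```text
t: 19.3
ee_pos: [591.0, -231.7, 169.8]
orientation: [2.223, 2.22, 0.0]
ft_force: [0.2, 0.2, -1.0]
width: 43.6
grasp_force: 30.0
t: 19.6
ee_pos: [590.7, -229.7, 169.7]
orientation: [-2.22, -2.222, 0.0]
ft_force: [-0.0, 0.1, -2.3]
width: 43.6
grasp_force: 30.0
shift [ -1.3   0.3 117.7] turn [-0.0004 -0.0003  0.0012] 19.6 [ 590.7 -229.7  169.7] 43.6
```

View pics/w5.png

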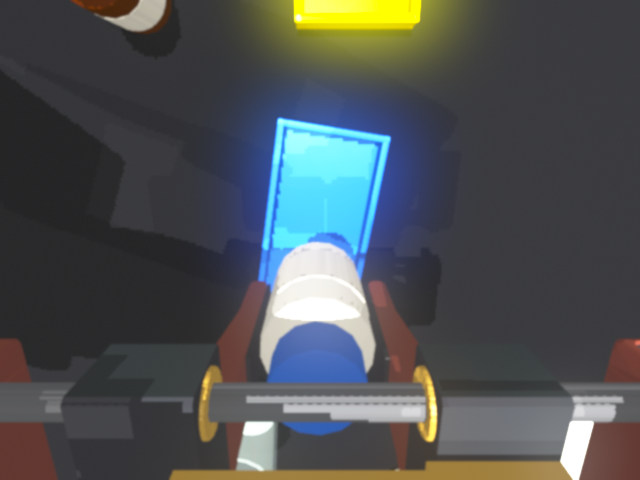

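The blue tray's far rim midpoint at (334,128) puts its centre near (591,-232), so the bottle is over it. Lowering.

```bash
python3 -m inch '[[[0,0,10,0,0,0,0],[-0.5,0,35,0,0,0,0],[-1,0,65,0,0,0,0],[-1,0,90,0,0,0,0],[-1,0,105,0,0,0,0],[-1,0,112,0,0,0,0],[-1,0,115,0,0,0,0],[-1,0,117,0,0,0,0],[-1,0,118,0,0,0,0],[-1,0,118.5,0,0,0,0],[-1,0,119,0,0,0,0],[-1,0,119.5,0,0,0,0],[-1,0,119.5,0,0,0,0],[-1,0,119.5,0,0,0,0]]]'
```

```text
t: 21.05
ee_pos: [591.3, -232.0, 51.0]
orientation: [2.221, 2.221, 0.001]
ft_force: [-2.2, 0.6, 5.6]
width: 43.6
grasp_force: 30.0
```

```bash
python3 -m inch '[[[0,0,0,0,0,0,100],[0,0,0,0,0,0,100],[0,0,0,0,0,0,100],[0,0,0,0,0,0,100],[0,0,-8,0,0,0,100],[0,0,-30,0,0,0,100],[0,0,-65,0,0,0,100],[0,0,-95,0,0,0,100],[8,-6,-113,0,0,0,100],[30,-23,-119,0,0,0,100],[58,-44,-119,0,0,0,100],[88,-67,-119,0,0,0,100],[118,-90,-119,0,0,0,100],[145,-110,-119,0,0,0,100],[162,-123,-119,0,0,0,100],[167,-127,-119,0,0,0,100],[167,-127,-119,0,0,0,100],[167,-127,-119,0,0,0,100],[167,-127,-119,0,0,0,100]]]'; python3 go.py 464 -65 46;python3 - <<'E'
from workcell import optics,status
import cv2
from h import *
o=status.get_obs(); i=optics.get_image("wrist"); H=i["hand_eye"]
T=np.eye(4); T[:3,:3]=cv2.Rodrigues(o["orientation"])[0]; T[:3,3]=o["ee_pos"]
W=np.linalg.inv(T@H); i["rvec"]=cv2.Rodrigues(W[:3,:3])[0]; i["tvec"]=W[:3,3]
for n,a,r,c in blobs(i["frame"]): print(n,a,cv2.boundingRect(c),ray(i,*r[0],90))
E
```

```text
t: 22.95
ee_pos: [464.9, -65.6, 169.3]
orientation: [2.222, 2.22, 0.001]
ft_force: [0.6, -0.4, -0.4]
width: 87.4
grasp_force: 0.0
shift [  0.6  -1.  123.3] turn [ 0.0009  0.0002 -0.0008] 22.95 [464.9 -65.6 169.3] 87.4
yellow 2146.5 (288, 226, 54, 52) [463.5 -61.2  90. ]
yellow 26956.5 (450, 27, 152, 224) [582.5   7.4  90. ]
blue 1769.5 (390, 422, 86, 49) [ 552.8 -213.8   90. ]
blue 406.5 (412, 350, 21, 34) [ 539.1 -147.    90. ]
blue 879.5 (465, 322, 59, 34) [ 583.4 -124.3   90. ]
```

```bash
python3 -m inch '[[[0,0,10,0,0,0,100],[1,-0.5,35,0,0,0,100],[2,-1,65,0,0,0,100],[2,-1,95,0,0,0,100],[2,-1,115,0,0,0,100],[2,-1,122.5,0,0,0,100],[2,-1,122.5,0,0,0,100],[2,-1,122.5,0,0,0,0],[2,-1,122.5,0,0,0,0],[2,-1,122.5,0,0,0,0],[2,-1,122.5,0,0,0,0],[2,-1,122.5,0,0,0,0],[2,-1,122.5,0,0,0,0],[2,-1,122.5,0,0,0,0]]]'; python3 go.py 617 -3 170
```

```text
t: 24.4
ee_pos: [463.2, -62.9, 46.9]
orientation: [2.221, 2.221, 0.0]
ft_force: [0.5, -0.0, 3.6]
width: 43.4
grasp_force: 30.0
shift [  59.9  153.9 -123. ] turn [ 0.0005  0.     -0.    ] 24.4 [463.2 -62.9  46.9] 43.4
```

```bash
python3 -m inch '[[[0,0,-10,0,0,0,0],[0,0,-35,0,0,0,0],[0,0,-65,0,0,0,0],[0,0,-95,0,0,0,0],[1,4,-115,0,0,0,0],[8,20,-123,0,0,0,0],[18,45,-123,0,0,0,0],[29,74,-123,0,0,0,0],[40,103,-123,0,0,0,0],[50,128,-123,0,0,0,0],[57,146,-123,0,0,0,0],[60,154,-123,0,0,0,0],[60,154,-123,0,0,0,0],[60,154,-123,0,0,0,0],[60,154,-123,0,0,0,0]]]'; python3 go.py 617 -3 52;python3 - <<'E'
from workcell import optics,status
import cv2
i=optics.get_image("wrist"); cv2.imwrite("pics/w6.png",i["frame"][:,:,::-1])
E
```

```text
t: 25.9
ee_pos: [615.8, -3.2, 169.6]
orientation: [-2.221, -2.22, 0.001]
ft_force: [0.4, -0.2, -0.9]
width: 43.5
grasp_force: 30.0
shift [  0.2   1.4 117.6] turn [-0.0011  0.0001 -0.0004] 25.9 [615.8  -3.2 169.6] 43.5
```

View pics/w6.png

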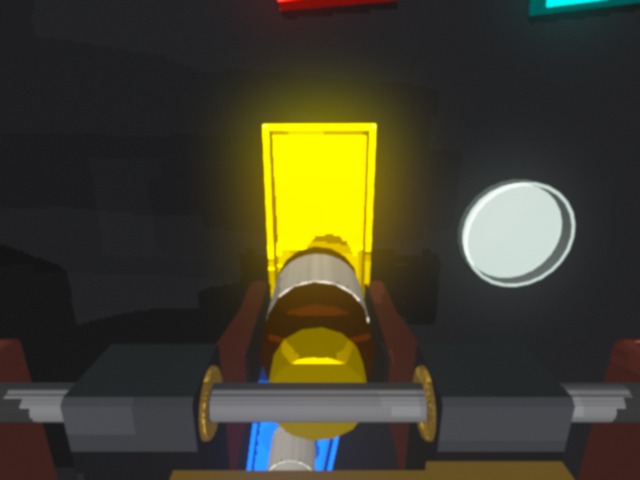

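The yellow tray is centred under the held bottle (far rim at (319,125)). Lowering.

```bash
python3 -m inch '[[[0,0,10,0,0,0,0],[0,0.5,35,0,0,0,0],[0,1,65,0,0,0,0],[0,1,90,0,0,0,0],[0,1,105,0,0,0,0],[0,1,112,0,0,0,0],[0,1,115,0,0,0,0],[0,1,117,0,0,0,0],[0,1,118,0,0,0,0],[0,1,118.5,0,0,0,0],[0,1,119,0,0,0,0],[0,1,119.5,0,0,0,0],[0,1,119.5,0,0,0,0],[0,1,119.5,0,0,0,0]]]'
```

```text
t: 27.35
ee_pos: [618.3, -2.8, 50.9]
orientation: [2.221, 2.221, 0.001]
ft_force: [-1.4, -0.2, 6.2]
width: 43.6
grasp_force: 30.0
```

```bash
python3 -m inch '[[[0,0,0,0,0,0,100],[0,0,0,0,0,0,100],[0,0,0,0,0,0,100],[0,0,0,0,0,0,100],[0,0,-8,0,0,0,100],[0,0,-30,0,0,0,100],[0,0,-65,0,0,0,100],[0,0,-95,0,0,0,100],[0,-20,-125,0,0,0,100],[0,-55,-150,0,0,0,100],[0,-95,-170,0,0,0,100],[0,-135,-180,0,0,0,100],[0,-165,-180,0,0,0,100],[0,-180,-180,0,0,0,100],[0,-180,-180,0,0,0,100],[0,-180,-180,0,0,0,100]]]'; python3 - <<'E'
from workcell import optics
import cv2
for n in("top","side"):
    cv2.imwrite(f"pics/{n}9.png",optics.get_image(n)["frame"][:,:,::-1])
E
```

```text
t: 28.95
ee_pos: [439.3, -2.9, 230.6]
orientation: [2.221, 2.22, 0.002]
ft_force: [-1.1, -0.0, 0.4]
width: 87.6
grasp_force: 0.0
```

View pics/top9.png

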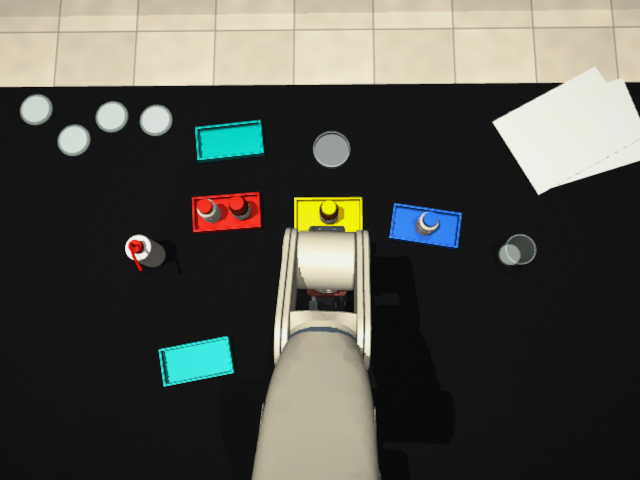

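View pics/side9.png

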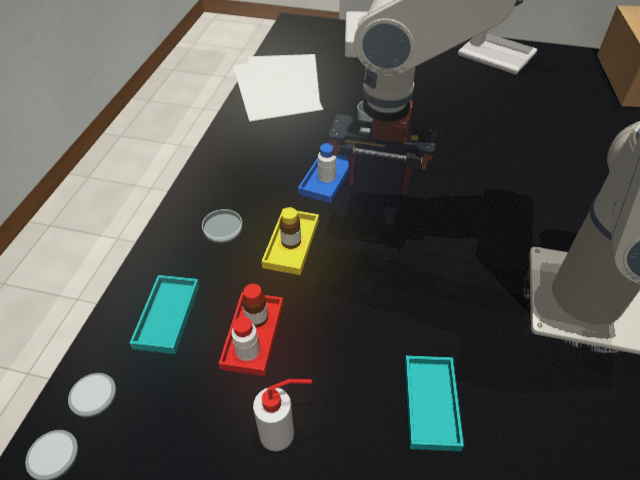

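Both views show all four bottles upright in the right trays: red at (206,208) and (239,207), yellow at (329,211), blue at (428,222). The bystanders haven't moved and the arm is clear.

```bash
python3 -c "
from workcell import ctrl
print(ctrl.close_job())"
```

```text
the job is handed in; nothing more can be done
None
```

All four bottles stand upright in the trays matching their caps (two red, one blue, one yellow), the wash bottle, beaker and petri dish were left alone, and the job was handed in at about 29 s of the 109 s allowed.

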